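# Count to the third gap and push the sample tin in

## Robot

A 6-joint arm with a two-finger parallel gripper is mounted at the origin on the work surface. World frame = base frame: x ahead of the robot, y to its left, z up, the work surface at z = 0. Lengths are in m, angles in rad, forces in N, time in s.
With the tool pointing down it reaches from about 0.3 to 0.875 m from the base axis. Payload 6.4 kg.
Tool frame: the origin (TCP) lies between the finger pads; the fingertips stand 8 mm ahead of it and the grasp point (between the pads) lies 11 mm behind it; z points along the fingers, y is the direction in which the jaws open and shut (so a half turn about z gives the same grasp; the last joint's range is limited). The gripper opens to 85 mm and grips with 20 to 120 N. Pads are 22 mm wide; open, the fingers measure 114 mm over their backs; the gripper's body (76 mm by 85 mm) begins 54 mm behind the grasp point. The pads swing forward as they close: fully open they stand 13 mm farther back than shut.
Start: joints at [0.952, 0.181, 1.607, -0, 1.354, -0.206], TCP at [0.231, 0.527, 0.239] pointing down, gripper open.
Joint ranges: [-2.99, 2.99], [-0.89, 2.07], [0.3, 2.58], [-1.14, 4.28], [0, 2.63], [-3.12, 3.12]. Speed limits (rad/s): [2.57, 2.57, 3.01, 3.14, 3.14, 3.14].

## Interface

Orientations are given as a unit quaternion [w, x, y, z].
In Python, from bench import monitor, viewer, workorder, spotter gives the robot as it stands. The module is installed in compiled form; this text tells all that it offers.
- The arm moves only by the tool move_arm, never from a script. Its argument "motion" is a list of rows, each a list of 3 entries, a list of its own where there are three numbers: the shift along the tool's x, y, z in units of 60 mm (1.0 is 60 mm), then the turn, a rotation vector about the tool's x, y, z in units of 8 degrees (1.0 is 8 degrees), then the opening in per cent of the stroke, from 0 (shut) to 100 (fully open). In form: [[[dx, dy, dz], [rx, ry, rz], grip], ...]. A call has 1 to 10 rows; each row is the pose to reach, as a shift and turn from the pose commanded when the call began, along the tool's axes at that moment; what a row does not reach only later rows make up. A row lasts 1/8 s, in which the tool goes at most 62.5 mm and 10.7 degrees, less where a joint would pass 70% of its speed; a pose out of reach is approached as far as the arm can. A call with a gripper value outside its range is refused whole. The fingers move at their own pace and stop on an object; the grip force is fixed at half the most. Time passes only in rows, so rows that repeat a pose let the fingers close. It gives the time, the measured TCP pose, the force and the opening at its end, in the units of the state.
- monitor.get_obs(): the state, without advancing time (a new reading comes with each control period).
- viewer.camera(name): name is "scene" or "top" or "wrist"; returns the picture (420x560x3 uint8, blue, green, red); there is no depth.
- viewer.calibration(name): a dict with "fovy" (degrees; the focal length in pixels is half the picture's height over the tangent of half this angle, whatever the lens; pixels are square), "cx", "cy" (the principal point, pixels), "extrinsics" (4x4, takes a point from camera to world coordinates). Camera axes: x right, y down, z forward; pixel columns grow to the right and rows downward; lengths in m; the calibration is good to about 2 mm. A picture is of the moment at which its call begins: read the wrist's pose just before it. calibration takes no time and is no camera call; for the wrist camera it gives the pose at the moment of the call.
- workorder.hand_in(): hands the job in, once; it reports no verdict.
Trained networks look in the newest picture that a camera, given by its name, has taken for a name from the list of things; names that differ only in an ending like _2 or _b are one class to them, and where a whole thing is asked for, a point or a joint stands for the part that bears it (a point fixed in the world has none). Each returns a list of dicts, best first, with "score" (0 to 1); they miss things now and then, are a little off and sometimes report something else, mostly with a low value. They report only what shows in the picture. A call takes as long as a camera call. They do not tell look-alikes from the thing itself.
- spotter.search_frame(camera, name): "centre" ([column, row] as shares, 0 to 1, of the picture: columns of its width, rows of its height, amid what is visible of it).
- spotter.outline_of(camera, name): "region" (420x560 bool, what is visible of it) and "centre" ([column, row] as shares, 0 to 1, of the picture: columns of its width, rows of its height, amid what is visible of it).
The state is a dict: "time_s": time; "q": joint angles; "dq": joint speeds; "joint_efforts": joint torques, N m; "eef_pos": TCP position; "eef_rot": TCP orientation; "wrist_force": force on the tool from outside, world axes, zero at the start; "torque": the same for the moment, N m; "opening": opening from 0.0 (shut) to 1.0 (fully open).
Only numpy, scipy, OpenCV 4.12 (cv2) and the standard library are available. Lean on these libraries where they do the work, as an engineer would, in place of code of your own. Each camera call takes 0.05 s, during which the arm holds its last target. There are 200 camera calls.

## Task

Counting gaps from the end of the rack that carries the ball-topped post, run a fingertip along the back rail and touch the raised pads behind the first, second and third gaps in turn, and none of the pads beyond. Then push the loose round tin along the rack's front ledge and fully into that third gap, until it rests against the back rail, upright. Use the fingers only to touch and push: do not lift or tip the tin, and leave everything else standing where it is.

Things in the scene. Friction and masses are not known exactly. Their poses are not given: they have to be found in the camera images.
- rack: Fixed aluminium divider rack, base plate 150 (x) x 450 (y) x 4 mm; origin at the centre of its underside, z up, +x towards the back rail. Seven dividers along x, 6 mm thick, tops 40 mm above the bench, at y = +180, +120 .. -180 mm, make six gaps 54 mm wide, open above and to -x, centred at y = +150, +90, +30, -30, -90, -150 mm.
- ledge (a point): Point on the rack's flat front ledge, at rack x = -35 mm, y = 0, 4 mm above the bench. The ledge is the base plate from rack x = -75 mm to the dividers' front ends at x = +6 mm; it has no lip and runs level into the gaps.
- rail (a point): Middle of the back rail's top, at rack x = +62.5 mm, y = 0, 46 mm above the bench. The rail closes the gaps at the back: it runs along the rack's y, 25 mm thick, its front face at rack x = +50 mm.
- ball_post: Steel post with a ball on top (ball 26 mm across, 61 mm high above the bench), fixed on one end of the rack's base beyond the last divider, at rack x = +27 mm, y = +205 or -205 mm. The gaps are counted from this end; the other end carries only a flat square block, 28 mm wide and 8 mm high. Origin at its foot.
- tin: The tin to push: a lidded round aluminium sample tin, 46 mm in diameter, 35 mm high, about 0.15 kg, standing loose on the front ledge outside all gaps. Origin at the centre of its underside. Pushed home against the back rail its centre is at rack x = +27 mm.
- pad_a: Fixed raised pad on top of the back rail, one behind each gap and centred on it: the pad of the gap nearest the rack's +y end. 20 (x) x 24 (y) mm, 6 mm high, its flat top 52 mm above the bench; origin at the centre of its underside, at rack x = +62.5 mm. Rigid.
- pad_b: Fixed raised pad on top of the back rail, one behind each gap and centred on it: second from the +y end. 20 (x) x 24 (y) mm, 6 mm high, its flat top 52 mm above the bench; origin at the centre of its underside, at rack x = +62.5 mm. Rigid.
- pad_c: Fixed raised pad on top of the back rail, one behind each gap and centred on it: third from the +y end. 20 (x) x 24 (y) mm, 6 mm high, its flat top 52 mm above the bench; origin at the centre of its underside, at rack x = +62.5 mm. Rigid.
- pad_d: Fixed raised pad on top of the back rail, one behind each gap and centred on it: fourth from the +y end, third from the -y end. 20 (x) x 24 (y) mm, 6 mm high, its flat top 52 mm above the bench; origin at the centre of its underside, at rack x = +62.5 mm. Rigid.
- pad_e: Fixed raised pad on top of the back rail, one behind each gap and centred on it: fifth from the +y end, second from the -y end. 20 (x) x 24 (y) mm, 6 mm high, its flat top 52 mm above the bench; origin at the centre of its underside, at rack x = +62.5 mm. Rigid.
- pad_f: Fixed raised pad on top of the back rail, one behind each gap and centred on it: the pad of the gap nearest the -y end. 20 (x) x 24 (y) mm, 6 mm high, its flat top 52 mm above the bench; origin at the centre of its underside, at rack x = +62.5 mm. Rigid.
- stored_tin: Bystander: a tin like the first one, already inside a gap of the rack (never the third from either end). Origin: centre of its underside.
- jar: Bystander: glass jar, 44 mm across, 50 mm high, in another gap of the rack (never the third from either end). Origin: centre of its underside.
- weight: Bystander: brass balance weight with a knob, 40 mm across, 48 mm high, in another gap of the rack (never the third from either end). Origin: centre of its underside.
- ring_mould: Bystander: steel ring mould, 80 mm across, 40 mm high, on the bench. Origin: centre of its underside.
- spatula: Bystander: spatula lying on the bench near the robot, about 280 mm long. Origin at its middle.
- bowl: Bystander: steel bowl, 120 mm across, 50 mm high, on the bench. Origin: centre of its underside.
- bottle: Bystander: white plastic bottle, 60 mm across, 140 mm high, on the bench. Origin: centre of its underside.
Mind the look-alikes: they are no part of the job. Leave any black or orange look-alike of the tin alone.

How it is judged:
On the way, in this order (a step that is already met when the one before it is completed fails the run):
1. a fingertip touches the pad of the first gap from the ball-post end (((y of ball_post in the frame of rack above 0 m and contact force between the fingers and pad_a above 0.2 N) or (y of ball_post in the frame of rack below 0 m and contact force between the fingers and pad_f above 0.2 N))), for 0.05 s.
2. a fingertip touches the pad of the second gap from the ball-post end (((y of ball_post in the frame of rack above 0 m and contact force between the fingers and pad_b above 0.2 N) or (y of ball_post in the frame of rack below 0 m and contact force between the fingers and pad_e above 0.2 N))), for 0.05 s.
3. a fingertip touches the pad of the third gap from the ball-post end (((y of ball_post in the frame of rack above 0 m and contact force between the fingers and pad_c above 0.2 N) or (y of ball_post in the frame of rack below 0 m and contact force between the fingers and pad_d above 0.2 N))), for 0.05 s.
4. the tin is pushed home in the third gap (horizontal distance between tin and ball_post between 0.16 and 0.19 m and x of tin in the frame of rack above 0.021 m and z of tin in the frame of rack below 0.01 m and angle between tin's own z axis and vertical below 0.1 rad), for 0.2 s.
At the end, for the whole second after the job is handed in: The tin stands upright (within 0.1 rad) and at rest on the base plate in the third gap counted from the ball post (centre 160 to 190 mm from the post), no more than 6 mm short of touching the back rail (all of step 4 and linear speed of tin below 0.01 m/s).
It fails at once if a finger touches a pad beyond the third gap ((y of ball_post in the frame of rack above 0 m and (contact force between the fingers and pad_d above 0.2 N or contact force between the fingers and pad_e above 0.2 N or contact force between the fingers and pad_f above 0.2 N)) or (y of ball_post in the frame of rack below 0 m and (contact force between the fingers and pad_a above 0.2 N or contact force between the fingers and pad_b above 0.2 N or contact force between the fingers and pad_c above 0.2 N))).
It fails at once if the tin is lifted more than 10 mm off the ledge (z of tin in the frame of rack above 0.014 m).
It fails at once if the tin is tipped by more than 0.4 rad (angle between tin's own z axis and vertical above 0.4 rad).
It fails at once if a bystander is moved by more than 20 mm (distance of any of stored_tin, jar, weight, ring_mould, spatula, bowl, bottle from where it was at the start of the episode above 0.02 m).
It also fails if it takes over 64 s, if anything falls off the work surface, if the arm or the gripper's body presses on something with over 40 N, if the wrist force passes 120 N, or if a joint passes its speed limit or range.

## Working session

There is one attempt and no reset: what is moved stays moved. The work goes in short steps, Python scripts to look and compute and a tool call to move; the robot and the scene stay as the last step left them, time stands still between calls to the robot, and variables do not carry over. Pictures are saved under pics/ and viewed, about 8 in all and at most 12, crops included, and the job is handed in when it is done.

Besides the shell and the picture viewer there is one more tool, called in YAML: its name, and indented under it one key for each argument. move_arm: Moves the arm, as the interface text tells. Its arguments: {"type":"object","properties":{"motion":{"type":"array","items":{"type":"array"}}},"required":["motion"]}

```bash
mkdir -p pics; cat > h.py <<'E'
import numpy as np, cv2
from bench import monitor, viewer, workorder, spotter
def ray(name,u,v,cal=None):
    c=cal or viewer.calibration(name); f=210/np.tan(np.radians(c["fovy"])/2)
    E=np.array(c["extrinsics"]); d=E[:3,:3]@np.array([(u-c["cx"])/f,(v-c["cy"])/f,1]); return E[:3,3],d
def at(name,u,v,z,cal=None):
    o,d=ray(name,u,v,cal); return o+d*(z-o[2])/d[2]
def proj(name,P,cal=None):
    c=cal or viewer.calibration(name); f=210/np.tan(np.radians(c["fovy"])/2)
    E=np.array(c["extrinsics"]); p=E[:3,:3].T@(np.array(P)-E[:3,3]); return np.array([c["cx"]+f*p[0]/p[2],c["cy"]+f*p[1]/p[2]])
E
python3 - <<'E'
from h import *
np.set_printoptions(precision=4,suppress=True)
for n in ["top","scene"]:
    cv2.imwrite(f"pics/{n}0.png",viewer.camera(n))
    print(n,viewer.calibration(n))
hz=dict(ball_post=.05,tin=.035,stored_tin=.035,jar=.05,weight=.045,pad_a=.052,rack=.02,ring_mould=.04,bowl=.05,bottle=.14)
for k,z in hz.items():
    for r in spotter.search_frame("top",k)[:7]:
        u,v=r["centre"][0]*560,r["centre"][1]*420
        print(k,round(r["score"],2),round(u),round(v),at("top",u,v,z))
o=monitor.get_obs();print(o["eef_pos"],o["eef_rot"],o["time_s"])
E
```

```text
top {'fovy': 46.90909745071683, 'cx': 283.32135324930783, 'cy': 204.42934558033622, 'extrinsics': array([[-0.0259, -0.9819,  0.1875,  0.267 ],
       [-0.9994,  0.0293,  0.0156, -0.0042],
       [-0.0208, -0.187 , -0.9821,  1.2979],
       [ 0.    ,  0.    ,  0.    ,  1.    ]])}
scene {'fovy': 57.135722626692335, 'cx': 276.81927078636073, 'cy': 209.10419013162937, 'extrinsics': array([[ 0.7802,  0.4558, -0.4284,  0.8859],
       [ 0.6253, -0.5859,  0.5155, -0.4603],
       [-0.0161, -0.67  , -0.7421,  0.7532],
       [ 0.    ,  0.    ,  0.    ,  1.    ]])}
tin 0.67 277 188 [0.5534 0.0321 0.035 ]
tin 0.62 284 239 [0.4159 0.0153 0.035 ]
tin 0.53 239 230 [0.4427 0.1333 0.035 ]
tin 0.5 310 169 [ 0.6044 -0.0575  0.035 ]
stored_tin 0.81 308 168 [ 0.6071 -0.0538  0.035 ]
jar 0.78 332 172 [ 0.5896 -0.1164  0.05  ]
weight 0.63 221 163 [0.6242 0.179  0.045 ]
weight 0.21 123 218 [0.4832 0.4396 0.045 ]
pad_a 0.63 223 147 [0.6661 0.1747 0.052 ]
pad_a 0.63 242 144 [0.6725 0.1222 0.052 ]
pad_a 0.53 287 148 [0.6588 0.0009 0.052 ]
pad_a 0.48 332 155 [ 0.6355 -0.1169  0.052 ]
pad_a 0.41 312 154 [ 0.6402 -0.0635  0.052 ]
rack 0.91 272 176 [0.5895 0.0459 0.02  ]
ring_mould 0.78 181 271 [0.3385 0.2839 0.04  ]
bowl 0.9 120 221 [0.4729 0.4446 0.05  ]
bowl 0.68 423 257 [ 0.3573 -0.3384  0.05  ]
bottle 0.59 184 264 [0.3501 0.2561 0.14  ]
[0.2307 0.5267 0.2393] [ 0.      0.2049  0.9788 -0.    ] 0.6
```

View pics/top0.png

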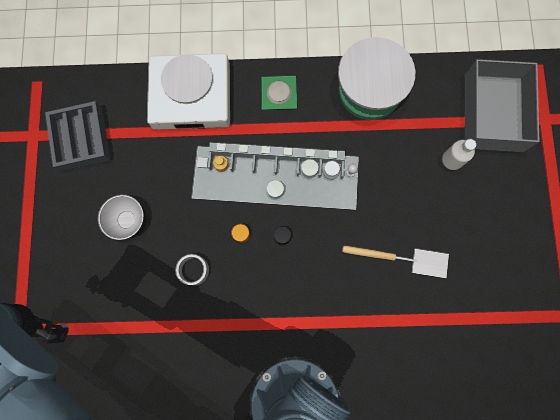

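View pics/scene0.png

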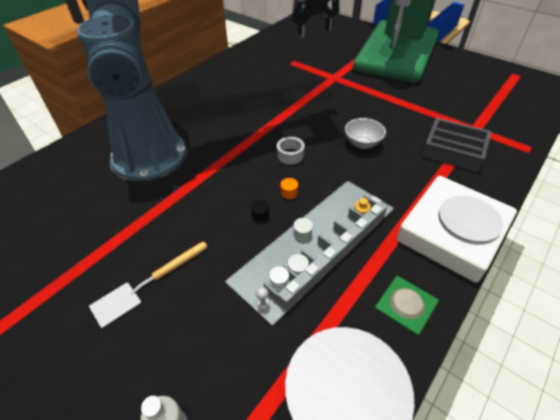

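```bash
python3 - <<'E'
from h import *
im=cv2.imread("pics/top0.png")[132:216,182:370]
cv2.imwrite("pics/crop1.png",cv2.resize(im,None,fx=4.2,fy=4.2,interpolation=cv2.INTER_CUBIC))
E
```

```text
(no output)
```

View pics/crop1.png

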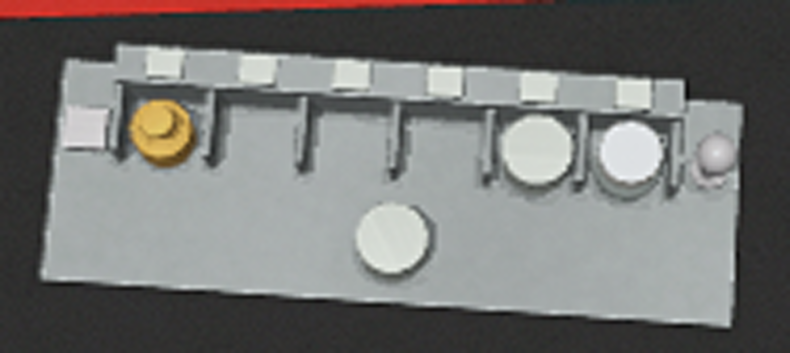

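The picture shows the ball post at the right (−y) end (crop 717,153) and the flat block on the left (86,128). Candidates for the tin are the aluminium tin on the ledge (top 276,188), the orange one (240,232), the black one (283,235), and the stored tin (310,168). I choose the one on the ledge (crop 392,238). The third gap is empty, centred at about crop (440,140). Next I fit the rack pose.

```bash
cat > fit.py <<'E'
from h import *
from scipy.optimize import least_squares
cal=viewer.calibration("top")
M=[(-75,-225,4,731,326),(-75,225,4,41,280),(75,-225,4,743,102),(75,225,4,66,60)]+[(62.5,y,52,c,r) for y,c,r in zip((150,90,30,-30,-90,-150),(164,258,351,445,539,632),(63,69,74,80,87,93))]+[(27,-205,48,717,153)]
M=np.array(M,float); uv=(M[:,3:]+.5)/4.2-.5+[182,132]
def R2W(p,P):
    P=np.atleast_2d(P)/1000.; c,s=np.cos(p[2]),np.sin(p[2])
    return np.c_[p[0]+c*P[:,0]-s*P[:,1],p[1]+s*P[:,0]+c*P[:,1],P[:,2]]
def res(p): return (np.array([proj("top",q,cal) for q in R2W(p,M[:,:3])])-uv).ravel()
s=least_squares(res,[.6,.03,.1]); p=s.x
def W2R(p,w): 
    c,s=np.cos(p[2]),np.sin(p[2]); d=np.array(w[:2])-p[:2]; return 1000*np.array([c*d[0]+s*d[1],-s*d[0]+c*d[1]])
if __name__=="__main__":
    np.set_printoptions(precision=4,suppress=True)
    print(p,s.fun.reshape(-1,2).round(1).tolist())
    t=at("top",(392.5)/4.2-.5+182,238.5/4.2-.5+132,.039,cal); print("tin",t,W2R(p,t))
    for y in(-150,-90,-30): print("pad",R2W(p,(62.5,y,52)))
    print("gap3",R2W(p,(27,-30,4)))
    o=monitor.get_obs(); print(o["eef_pos"],o["eef_rot"],o["opening"])
E
python3 fit.py
```

```text
[ 0.5914  0.0365 -0.0977] [[0.3, 0.0], [-0.0, -0.0], [-0.1, 0.1], [-0.2, -0.1], [0.1, -0.1], [-0.1, -0.1], [0.0, 0.1], [-0.1, 0.1], [-0.0, -0.1], [0.3, -0.2], [-0.1, 0.1]]
tin [0.5518 0.0369 0.039 ] [-39.4501  -3.4336]
pad [[ 0.639  -0.1189  0.052 ]]
pad [[ 0.6448 -0.0592  0.052 ]]
pad [[0.6507 0.0005 0.052 ]]
gap3 [[0.6154 0.004  0.004 ]]
[0.2307 0.5267 0.2393] [ 0.      0.2049  0.9788 -0.    ] 1.0009002473169353
```

```bash
cat > to.py <<'E'
# usage: to.py rx ry tipz_mm : delta in tool units to the rack target
import sys; from fit import *
from scipy.spatial.transform import Rotation as Ro
np.set_printoptions(precision=3,suppress=True)
o=monitor.get_obs(); q=np.array(o["eef_rot"]); R=Ro.from_quat(q[[1,2,3,0]])
e=np.array(o["eef_pos"]); print("t",o["time_s"],"rack tcp",W2R(p,e),"tipz",e[2]*1000-8,"F",np.array(o["wrist_force"]),"op",o["opening"])
c,s=np.cos(p[2]),np.sin(p[2]); G=np.array([[-c,-s,0],[-s,c,0],[0,0,-1]]).T
G=np.array([[-c,-s,0],[s*-1,c,0],[0,0,-1]]).T if False else np.array([[-c,-s,0],[-s,c,0],[0,0,-1]]).T
print("turn",np.degrees((R.inv()*Ro.from_matrix(G)).as_rotvec())/8)
a=[float(v) for v in sys.argv[1:]]
for i in range(0,len(a),3):
    w=R2W(p,(a[i],a[i+1],a[i+2]+8))[0]; print(a[i:i+3],"shift",R.inv().apply(w-e)/.06)
E
sed -i '/if False/d' to.py; python3 to.py 67 -150 115
```

```text
t 0.6 rack tcp [-406.863  452.694] tipz 231.2906826293765 F [0.046 0.499 0.792] op 1.0009002473169353
turn [-0.     0.    -2.256]
[67.0, -150.0, 115.0] shift [-10.622  -7.103   1.938]
```

move_arm:
  motion:
    - [[-1,-0.7,0],[0,0,-0.5],0]
    - [[-2,-1.4,0],[0,0,-1],0]
    - [[-3,-2,0],[0,0,-1.5],0]
    - [[-4,-2.7,0],[0,0,-2],0]
    - [[-5,-3.4,0],[0,0,-2.256],0]
    - [[-6,-4,0],[0,0,-2.256],0]
    - [[-7,-4.7,0.3],[0,0,-2.256],0]
    - [[-8,-5.4,0.6],[0,0,-2.256],0]
    - [[-9,-6,1],[0,0,-2.256],0]
    - [[-9.5,-6.5,1.2],[0,0,-2.256],0]

```text
time_s: 1.85
eef_pos: [0.562, 0.0013, 0.1866]
eef_rot: [0.001, 0.049, 0.999, -0.0]
wrist_force: [1.7, 0.4, 0.2]
opening: 0.003
```

```bash
python3 to.py 67 -150 90
```

```text
t 1.85 rack tcp [-25.838 -37.876] tipz 178.61629344488304 F [1.677 0.352 0.224] op 0.0026628780985445107
turn [ 0.     0.009 -0.002]
[67.0, -150.0, 90.0] shift [-1.546 -1.868  1.479]
```

move_arm:
  motion:
    - [[-0.5,-0.6,0.3],[0,0,0],0]
    - [[-1,-1.2,0.8],[0,0,0],0]
    - [[-1.54,-1.87,1.2],[0,0,0],0]
    - [[-1.54,-1.87,1.47],[0,0,0],0]
    - [[-1.54,-1.87,1.47],[0,0,0],0]
    - [[-1.54,-1.87,1.47],[0,0,0],0]

```text
time_s: 2.6
eef_pos: [0.6418, -0.1164, 0.0994]
eef_rot: [0.0, 0.048, 0.999, 0.0]
wrist_force: [-0.2, 0.6, -0.7]
opening: -0.005
```

```bash
python3 to.py 67 -150 55; python3 - <<'E'
from h import *
a=viewer.camera("wrist"); b=viewer.camera("top")[120:225,170:380]
b=cv2.resize(b,None,fx=2.66,fy=2.66,interpolation=cv2.INTER_CUBIC)
cv2.imwrite("pics/w2.png",np.vstack([cv2.resize(a,(426,320)),cv2.resize(b,(426,213))]))
E
```

```text
t 2.6 rack tcp [  65.072 -147.198] tipz 91.4205502328405 F [-0.226  0.571 -0.661] op -0.004658022633852783
turn [0.    0.005 0.008]
[67.0, -150.0, 55.0] shift [-0.032 -0.047  0.607]
```

View pics/w2.png

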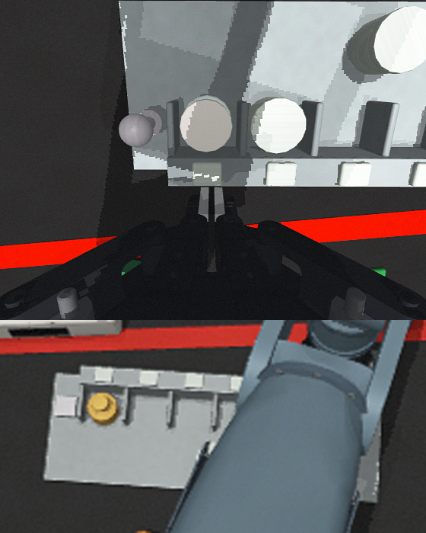

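Wrist view: the shut fingertips (210,190) line up with the first pad (207,168), and the ball is to the left (137,130). I'll descend.

move_arm:
  motion:
    - [[-0.03,-0.04,0.3],[0,0,0],0]
    - [[-0.03,-0.04,0.57],[0,0,0],0]
    - [[-0.03,-0.04,0.62],[0,0,0],0]
    - [[-0.03,-0.04,0.64],[0,0,0],0]
    - [[-0.03,-0.04,0.65],[0,0,0],0]
    - [[-0.03,-0.04,0.65],[0,0,0],0]

```text
time_s: 3.45
eef_pos: [0.6422, -0.1195, 0.06]
eef_rot: [-0.002, 0.049, 0.999, 0.0]
wrist_force: [-8.1, 1.3, 12.9]
opening: -0.001
```

```bash
python3 to.py 67 -150 50 67 -90 65
```

```text
t 3.45 rack tcp [  65.779 -150.293] tipz 52.01597211373666 F [-8.067  1.267 12.903] op -0.0010054126823750198
turn [ 0.004 -0.023  0.002]
[67.0, -150.0, 50.0] shift [-0.02   0.005  0.034]
[67.0, -90.0, 65.0] shift [-0.02   1.005 -0.216]
```

Contact at tip height 52.0 mm with 13 N, so it is the first pad. Next is the second.

move_arm:
  motion:
    - [[0,0,-0.22],[0,0,0],0]
    - [[0,0.4,-0.22],[0,0,0],0]
    - [[0,0.8,-0.22],[0,0,0],0]
    - [[0,1,-0.22],[0,0,0],0]
    - [[0,1,-0.15],[0,0,0],0]
    - [[0,1,-0.05],[0,0,0],0]
    - [[0,1,0],[0,0,0],0]
    - [[0,1,0],[0,0,0],0]
    - [[0,1,0],[0,0,0],0]

```text
time_s: 4.58
eef_pos: [0.6489, -0.0607, 0.0601]
eef_rot: [-0.0, 0.049, 0.999, 0.0]
wrist_force: [-3.9, 2.5, 7.5]
opening: -0.002
```

```bash
python3 to.py 67 -90 50 67 -30 65
```

```text
t 4.575 rack tcp [ 66.68  -91.147] tipz 52.08783809973307 F [-3.883  2.476  7.504] op -0.0017742540406198131
turn [ 0.003 -0.007 -0.007]
[67.0, -90.0, 50.0] shift [-0.005  0.019  0.035]
[67.0, -30.0, 65.0] shift [-0.004  1.019 -0.215]
```

move_arm:
  motion:
    - [[0,0,-0.22],[0,0,0],0]
    - [[0,0.4,-0.22],[0,0,0],0]
    - [[0,0.8,-0.22],[0,0,0],0]
    - [[0,1,-0.22],[0,0,0],0]
    - [[0,1,-0.15],[0,0,0],0]
    - [[0,1,-0.05],[0,0,0],0]
    - [[0,1,0.01],[0,0,0],0]
    - [[0,1,0.01],[0,0,0],0]
    - [[0,1,0.01],[0,0,0],0]

```text
time_s: 5.7
eef_pos: [0.6548, -0.001, 0.0601]
eef_rot: [-0.001, 0.049, 0.999, 0.0]
wrist_force: [-5.2, 2.5, 11.8]
opening: 0.001
```

```bash
python3 to.py 67 -30 100 -40 45 70
```

```text
t 5.7 rack tcp [ 66.717 -31.097] tipz 52.05708965780458 F [-5.176  2.499 11.839] op 0.0007461693793417186
turn [ 0.003 -0.008 -0.007]
[67.0, -30.0, 100.0] shift [-0.004  0.019 -0.799]
[-40.0, 45.0, 70.0] shift [ 1.78   1.267 -0.297]
```

All three pads are touched. Next, over to the +y side of the tin.

move_arm:
  motion:
    - [[0,0,-0.4],[0,0,0],0]
    - [[0,0,-0.5],[0,0,0],0]
    - [[0.6,0.4,-0.5],[0,0,0],0]
    - [[1.2,0.8,-0.5],[0,0,0],0]
    - [[1.78,1.27,-0.5],[0,0,0],0]
    - [[1.78,1.27,-0.3],[0,0,0],0]
    - [[1.78,1.27,0],[0,0,0],0]
    - [[1.78,1.27,0.3],[0,0,0],0]
    - [[1.78,1.27,0.3],[0,0,0],0]

```text
time_s: 6.82
eef_pos: [0.5549, 0.085, 0.0382]
eef_rot: [-0.002, 0.049, 0.999, -0.0]
wrist_force: [0.3, -0.8, 0.4]
opening: -0.001
```

```bash
python3 to.py -40 45 10 -40 10 10; python3 - <<'E'
from h import *
from fit import p,W2R
cal=viewer.calibration("wrist"); im=viewer.camera("wrist"); cv2.imwrite("pics/w3.png",im)
for r in spotter.search_frame("wrist","tin"):
    u,v=r["centre"][0]*560,r["centre"][1]*420; print(round(r["score"],2),round(u),round(v),W2R(p,at("wrist",u,v,.039,cal)))
E
```

```text
t 6.825 rack tcp [-41.098  44.665] tipz 30.19074963697372 F [ 0.281 -0.776  0.392] op -0.0009210117081775358
turn [-0.002 -0.033 -0.009]
[-40.0, 45.0, 10.0] shift [-0.02   0.006  0.336]
[-40.0, 10.0, 10.0] shift [-0.021 -0.578  0.337]
0.68 179 258 [-47.56393706  -0.36185588]
```

View pics/w3.png

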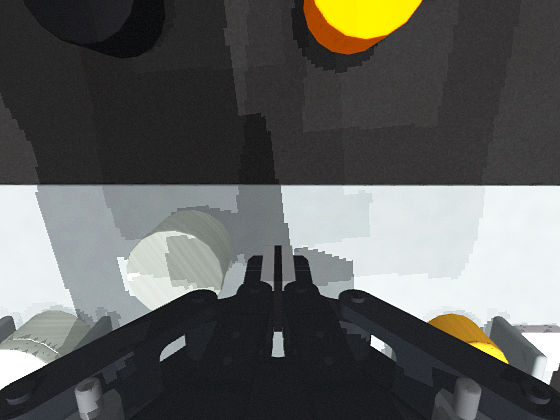

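The tin is at (178,265), just left of the fingers, and clear. Lower the fingers and push slowly towards −y.

move_arm:
  motion:
    - [[-0.02,0,0.2],[0,0,0],0]
    - [[-0.02,0,0.33],[0,0,0],0]
    - [[-0.02,-0.1,0.33],[0,0,0],0]
    - [[-0.02,-0.18,0.33],[0,0,0],0]
    - [[-0.02,-0.26,0.33],[0,0,0],0]
    - [[-0.02,-0.34,0.33],[0,0,0],0]
    - [[-0.02,-0.42,0.33],[0,0,0],0]
    - [[-0.02,-0.5,0.33],[0,0,0],0]
    - [[-0.02,-0.55,0.33],[0,0,0],0]
    - [[-0.02,-0.55,0.33],[0,0,0],0]

```text
time_s: 8.18
eef_pos: [0.5542, 0.0524, 0.0211]
eef_rot: [0.0, 0.049, 0.999, -0.0]
wrist_force: [0.3, -0.0, 0.7]
opening: -0.002
```

```bash
cat > look.py <<'E'
import sys; from h import *
from fit import p,W2R
for c in ("scene","top","wrist"):
    cal=viewer.calibration(c); im=viewer.camera(c); cv2.imwrite(f"pics/{c}{sys.argv[1]}.png",im)
    for r in spotter.outline_of(c,"tin"):
        # visible extremes of lid unreliable; report centre at mid height
        u,v=r["centre"][0]*560,r["centre"][1]*420; print(c,round(r["score"],2),round(u),round(v),W2R(p,at(c,u,v,.025 if c=="scene" else .036,cal)),r["region"].sum())
E
python3 to.py -40 8 10; python3 look.py 4; python3 - <<'E'
import cv2,numpy as np
a=cv2.resize(cv2.imread("pics/scene4.png")[170:330,220:410],None,fx=2.1,fy=2.1,interpolation=2)
b=cv2.resize(cv2.imread("pics/wrist4.png"),(399,300)); a=cv2.resize(a,(399,336))
cv2.imwrite("pics/c4.png",np.hstack([a[:300],b]))
E
```

```text
t 8.175 rack tcp [-38.569  12.165] tipz 13.134805434269918 F [ 0.304 -0.041  0.721] op -0.002249012247294847
turn [-0.002  0.    -0.002]
[-40.0, 8.0, 10.0] shift [ 0.024 -0.069  0.052]
scene 0.8 298 234 [-32.06248476 -25.55664616] 371
scene 0.57 259 209 [-158.68977646  -34.25012816] 335
top 0.58 283 235 [-161.73548693  -33.91333744] 153
wrist 0.93 193 262 [-50.03440761 -22.26061586] 7334
wrist 0.85 171 15 [-140.86488451  -22.85879589] 3948
wrist 0.76 439 14 [-141.09197534   66.98059174] 3696
```

View pics/c4.png

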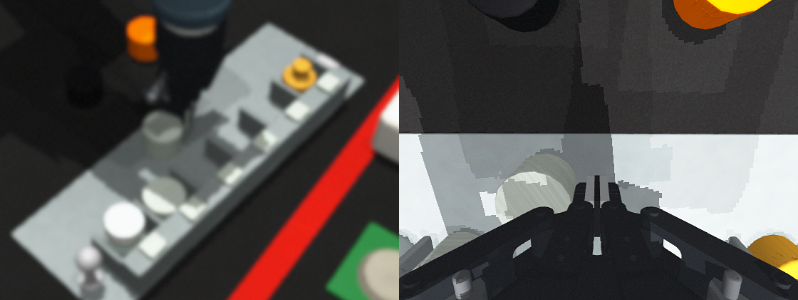

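The tin is about y −25 as expected (scene crop 163,134, between gaps 2 and 4). I'll nudge it to −30 and go round to the front.

move_arm:
  motion:
    - [[0.02,-0.04,0.03],[0,0,0],0]
    - [[0.02,-0.08,0.03],[0,0,0],0]
    - [[0.02,-0.08,0.03],[0,0,0],0]
    - [[0.02,0.15,0.03],[0,0,0],0]
    - [[0.02,0.2,-0.4],[0,0,0],0]
    - [[0.02,0.2,-0.8],[0,0,0],0]
    - [[0.5,-0.2,-0.8],[0,0,0],0]
    - [[0.85,-0.7,-0.8],[0,0,0],0]
    - [[0.85,-0.7,-0.8],[0,0,0],0]

```text
time_s: 9.6
eef_pos: [0.4979, 0.0156, 0.0689]
eef_rot: [-0.001, 0.05, 0.999, -0.0]
wrist_force: [0.2, 0.2, -0.5]
opening: -0.005
```

```bash
python3 to.py -90 -30 10; python3 look.py 5; python3 - <<'E'
import cv2,numpy as np
a=cv2.resize(cv2.imread("pics/scene5.png")[170:330,220:410],None,fx=2.1,fy=2.1,interpolation=2)
b=cv2.resize(cv2.imread("pics/wrist5.png"),(399,300)); a=cv2.resize(a,(399,336))
cv2.imwrite("pics/c5.png",np.hstack([a[:300],b]))
E
```

```text
t 9.6 rack tcp [-91.046 -29.962] tipz 60.90549650996799 F [ 0.175  0.24  -0.486] op -0.005238272644657899
turn [-0.001 -0.009 -0.012]
[-90.0, -30.0, 10.0] shift [-0.019 -0.001  0.848]
scene 0.9 296 233 [-37.23333617 -27.46059838] 375
scene 0.76 256 211 [-160.64448715  -42.63539298] 289
top 0.57 276 155 [53.96755058  1.70838898] 5272
wrist 0.84 272 109 [-161.65686651  -31.27185883] 6327
wrist 0.77 478 107 [-162.45839817   73.10636202] 8527
wrist 0.74 277 341 [-22.17556594 -28.38767314] 186
wrist 0.29 311 284 [-62.1467884   -8.60771208] 41052
```

View pics/c5.png

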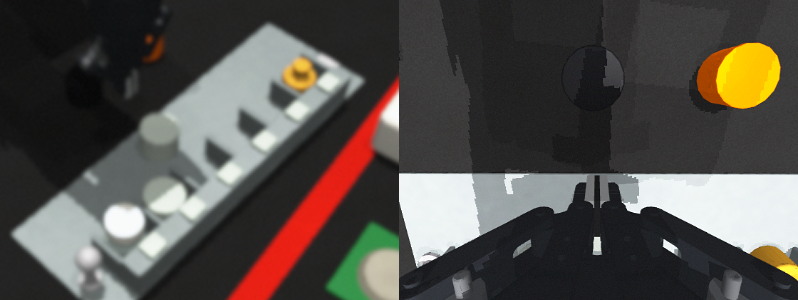

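```bash
cat > tin.py <<'E'
import sys
from fit import *
viewer.camera("scene"); c=viewer.calibration("scene"); t=np.linspace(0,6.28,40)
def cen(x,y):
    P=[proj("scene",R2W(p,(x+23*np.cos(a),y+23*np.sin(a),z))[0],c) for a in t for z in(4,39)]
    m=cv2.moments(cv2.convexHull(np.float32(P))); return np.array([m["m10"],m["m01"]])/m["m00"],m["m00"]
for r in spotter.outline_of("scene","tin"):
    k=r["region"]; v,u=np.nonzero(k); uv=np.array([u.mean(),v.mean()])
    s=least_squares(lambda q:cen(*q)[0]-uv,[-35,-30],diff_step=1e-3).x
    print(round(r["score"],2),s.round(1),k.sum(),cen(*s)[1])
E
python3 tin.py
```

```text
0.8 [-38.1 -32.2] 382 397.790001505753
0.58 [-156.5  -38.5] 307 356.56065700016916
```

move_arm:
  motion:
    - [[0,-0.02,0.4],[0,0,0],0]
    - [[0,-0.02,0.84],[0,0,0],0]
    - [[-0.1,-0.02,0.84],[0,0,0],0]
    - [[-0.2,-0.02,0.84],[0,0,0],0]
    - [[-0.3,-0.02,0.84],[0,0,0],0]
    - [[-0.4,-0.02,0.84],[0,0,0],0]
    - [[-0.5,-0.02,0.84],[0,0,0],0]
    - [[-0.6,-0.02,0.84],[0,0,0],0]
    - [[-0.65,-0.02,0.84],[0,0,0],0]
    - [[-0.65,-0.02,0.84],[0,0,0],0]

```text
time_s: 11.25
eef_pos: [0.5385, 0.0108, 0.0187]
eef_rot: [0.0, 0.049, 0.999, -0.0]
wrist_force: [0.3, -0.4, -0.3]
opening: -0.005
```

```bash
python3 to.py -7 -30 12; python3 tin.py
```

```text
t 11.25 rack tcp [-50.134 -30.744] tipz 10.720775397103967 F [ 0.33  -0.381 -0.265] op -0.004782484721710965
turn [-0.     0.005 -0.001]
[-7.0, -30.0, 12.0] shift [-0.719  0.013 -0.021]
0.7 [-15.9 -30.6] 399 406.76142025669105
0.59 [-156.   -36.8] 281 356.13511085358914
```

The tin is centred (y −30.6) and leads the TCP by 34 mm as expected. I'll keep going.

move_arm:
  motion:
    - [[-0.08,0,0],[0,0,0],0]
    - [[-0.16,0,0],[0,0,0],0]
    - [[-0.24,0,0],[0,0,0],0]
    - [[-0.32,0,0],[0,0,0],0]
    - [[-0.4,0,0],[0,0,0],0]
    - [[-0.48,0,0],[0,0,0],0]
    - [[-0.56,0,0],[0,0,0],0]
    - [[-0.62,0,0],[0,0,0],0]
    - [[-0.66,0,0],[0,0,0],0]
    - [[-0.66,0,0],[0,0,0],0]

```text
time_s: 12.6
eef_pos: [0.5777, 0.007, 0.0187]
eef_rot: [0.0, 0.049, 0.999, -0.0]
wrist_force: [0.3, 0.3, -0.8]
opening: 0.001
```

```bash
python3 to.py -7 -30 12; python3 tin.py
```

```text
t 12.6 rack tcp [-10.768 -30.695] tipz 10.741564658021979 F [ 0.313  0.283 -0.765] op 0.0007652270556502601
turn [ 0.     0.002 -0.001]
[-7.0, -30.0, 12.0] shift [-0.063  0.012 -0.021]
0.62 [-164.7   65. ] 129 321.11182802915573
0.55 [ 20.1 -25.1] 257 420.755343075376
0.53 [-155.6  -37.2] 324 356.3874225768959
0.27 [  25.7 -204.7] 219 511.28017155476846
```

Almost home, about 4 mm to go. I'll push until the force rises.

move_arm:
  motion:
    - [[-0.03,0,0],[0,0,0],0]
    - [[-0.06,0,0],[0,0,0],0]
    - [[-0.075,0,0],[0,0,0],0]
    - [[-0.075,0,0],[0,0,0],0]

```text
time_s: 13.2
eef_pos: [0.582, 0.0066, 0.0187]
eef_rot: [-0.0, 0.049, 0.999, -0.0]
wrist_force: [-1.8, -0.0, 1.0]
opening: -0.0
```

```bash
python3 to.py -7 -30 12
```

```text
t 13.2 rack tcp [ -6.504 -30.7  ] tipz 10.706661235009374 F [-1.813 -0.021  0.975] op -0.0004558166553556841
turn [-0.    -0.001 -0.   ]
[-7.0, -30.0, 12.0] shift [ 0.008  0.012 -0.022]
```

move_arm:
  motion:
    - [[-0.02,0,0],[0,0,0],0]
    - [[-0.04,0,0],[0,0,0],0]
    - [[-0.04,0,0],[0,0,0],0]
    - [[-0.04,0,0],[0,0,0],0]

```text
time_s: 13.7
eef_pos: [0.5822, 0.0067, 0.0184]
eef_rot: [-0.002, 0.049, 0.999, 0.0]
wrist_force: [-10.1, 0.3, 7.1]
opening: -0.006
```

The push is stopped by 10 N with almost no further travel, so the tin is against the rail. I'll back off and look.

move_arm:
  motion:
    - [[0.1,0,0],[0,0,0],0]
    - [[0.4,0,0],[0,0,0],0]
    - [[0.9,0,-0.2],[0,0,0],0]
    - [[1.2,0,-0.9],[0,0,0],0]
    - [[1.5,0.8,-1.8],[0,0,0],0]
    - [[2,1.6,-2],[0,0,0],0]
    - [[2,2.4,-2],[0,0,0],0]
    - [[2,3.2,-2],[0,0,0],0]
    - [[2,4,-2],[0,0,0],0]
    - [[2,4,-2],[0,0,0],0]

```text
time_s: 14.95
eef_pos: [0.4885, 0.2599, 0.139]
eef_rot: [0.001, 0.047, 0.999, 0.001]
wrist_force: [-0.3, -0.3, 0.3]
opening: 0.001
```

```bash
python3 tin.py; python3 - <<'E'
from h import *
a=viewer.camera("scene")[160:330,215:400]; b=viewer.camera("top")[130:250,170:380]
cv2.imwrite("pics/c6.png",np.hstack([cv2.resize(a,(392,360),interpolation=2),cv2.resize(b,(408,360),interpolation=2)]))
E
```

```text
0.6 [-154.7  -35.5] 323 356.09944357105996
0.53 [ 23.7 -24.8] 256 422.29023639531806
```

View pics/c6.png

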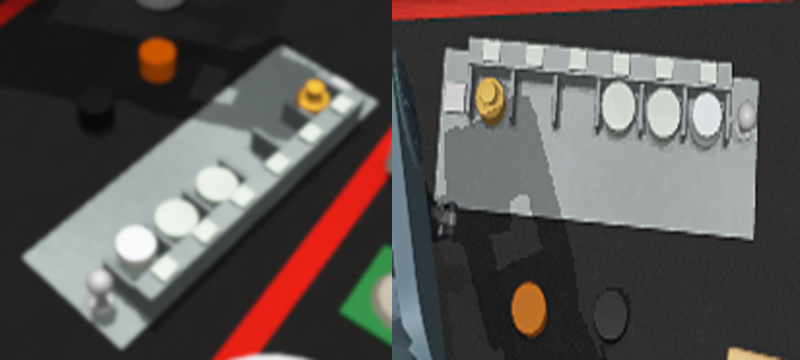

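```bash
python3 - <<'E'
from fit import *
for c,r in ((618,106),(663,113)):
    print(W2R(p,at("top",170+(c-392)/408*210,130+r/3,.039,cal)))
print(workorder.hand_in())
E
```

```text
[ 25.66319123 -29.21957315]
[ 23.31298554 -91.71437586]
the job is handed in; nothing more can be done
None
```

The job is handed in at about 15 s of the 64 s allowed, and my last checks show the tin home in the third gap; no verdict was reported.

- **Pads:** With the fingers shut, I touched the pads behind gaps 1, 2 and 3, counted from the ball post at the −y end. Each contact came at 52 mm with 7 to 13 N. The fingers never went over a pad beyond the third.
- **Tin:** I slid the tin sideways along the ledge to y ≈ −31 mm and pushed it into the third gap. I stopped when the rail blocked it at about 10 N.
- **Final position:** The top camera puts the tin at rack x ≈ 25.7 mm, y ≈ −29 mm, against the ideal 27 and −30. It stands upright, and the objects in the rack and the two look-alikes are where they were.
- **Disagreement:** The scene-camera outline gave x = 23.7 mm, y = −25 mm, but part of the tin is hidden by the rack there. I trusted the top camera and the contact force instead.
- **Not checked:** I did not view the ring mould, spatula, bowl or bottle again at the end; the fingers pushed nothing near them.

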